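Close up a row of floor tiles with the straightedge

TASK

Nudge the three loose floor tiles on the plywood board into one straight, closed row: each flat against the board's stop rail and pushed up side by side so that no gaps are left. Leave the aluminium straightedge lying on the board, rib up, flush along the front edges of the row and spanning all three tiles, and do not disturb the other things.

Things in the scene. Friction and masses are not known exactly. Their poses are not given: they have to be found in the camera images.
- board: plywood bench hook, fixed to the platform: board 240 mm deep (x) by 400 mm wide (y), 12 mm thick, its origin at the centre of its underside, x pointing from the near edge to the far edge, y left, z up. A stop rail 20 mm wide runs along the whole far edge and stands 14 mm above the board's top; the rail's straight inner face is at x = +100 mm
- tile_left: square grey stone-cast floor tile, 60 x 60 mm, 14 mm thick, lying on the board, at the start the leftmost (+y) of three equal tiles; its origin is the centre of its underside, x and y along its edges, z up
- tile_mid: square grey stone-cast floor tile, 60 x 60 mm, 14 mm thick, lying on the board, at the start the middle one of three equal tiles; its origin is the centre of its underside, x and y along its edges, z up
- tile_right: square grey stone-cast floor tile, 60 x 60 mm, 14 mm thick, lying on the board, at the start the rightmost (-y) of three equal tiles; its origin is the centre of its underside, x and y along its edges, z up
- straightedge: loose aluminium straightedge: a bar 260 mm long (along its y), 30 mm wide (x), 14 mm high, with an upright grip rib on its middle, 14 mm wide (x), 70 mm long (y), rising from 14 to 42 mm above the underside. Origin is the centre of the underside, z up. At the start it lies on the platform left or right of the board, about square to the rail
- pawn: maple chess pawn, 30 mm foot, 59 mm tall, on the near left corner of the board; bystander; its origin is the centre of its underside
- shrub: green plastic shrub cluster on a black disc, 40 mm across, 42 mm tall, on the near right corner of the board; bystander; its origin is the centre of its underside
- column: black resin ruined column on a 50 mm square foot, about 95 mm tall, standing in the tray; bystander; its origin is the centre of its underside
- tray: clear acrylic tray, 180 x 100 mm (x, y), 22 mm high, on the platform to one side of the board (across the board from the straightedge); bystander; its origin is the centre of its underside
- paint_pot: small glass jar, 44 mm across, 50 mm tall, standing in the tray; bystander; its origin is the centre of its underside
Mind the look-alikes: they are no part of the job. Leave any blue or turquoise look-alike of the tile_right alone.

How it is judged:
By the outcome, as a careful person would: the job done as asked, in the order asked, and still so for the second after the job is handed in, with the robot touching nothing.
It also fails if it takes over 64 s, if anything falls off the work surface, if the arm or the gripper's body presses on something with over 40 N, if the wrist force passes 120 N, or if a joint passes its speed limit or range.

ROBOT

A 7-joint arm with a two-finger parallel gripper is mounted at the origin on the work surface. World frame = base frame: x ahead of the robot, y to its left, z up, the work surface at z = 0. Lengths are in mm, angles in rad, forces in N, time in s.
With the tool pointing down it reaches from about 350 to 775 mm from the base axis. Payload 3.1 kg.
Tool frame: the origin (TCP) lies where the fingers leave the gripper's body, on its centre line; the fingertips stand 73 mm ahead of it and the grasp point (between the pads) lies 54 mm ahead of it; z points along the fingers, y is the line along which they close (so a half turn about z gives the same grasp; the last joint's range is limited). The gripper opens to 85 mm and grips with 20 to 120 N. Pads are 22 mm wide; open, the fingers measure 114 mm over their backs; the gripper's body (76 mm by 85 mm) begins 54 mm behind the grasp point. The pads swing forward as they close: fully open they stand 13 mm farther back than shut.
Start: joints at [1.299, 0.311, 0.014, 1.512, -0.004, 1.319, -0.027], TCP at [125.314, -535.548, 303.904] pointing down, gripper open.
Joint ranges: [-2.7, 2.7], [-0.3, 1.91], [-1.27, 1.3], [0.12, 2.57], [-1.44, 4.58], [0.2, 2.03], [-3.05, 3.05]. Speed limits (rad/s): [2.79, 2.79, 3.14, 3.14, 3.14, 3.14, 3.14].

INTERFACE

Orientations are given as a unit quaternion [x, y, z, w].
In Python, from station import env gives the robot as it stands.
- The arm moves only by the tool move_arm, never from a script. Its arguments are lists of equal length, an entry for each row: "xyz": the shift along the tool's x, y, z normalised to -1 to 1, where 1 is 500 mm, a list of three; "twist": the turn about the tool's z normalised to -1 to 1, where 1 is 120 degrees; "jaw": the opening, from 0 (shut) to 1 (fully open). In form: {"xyz": [[dx, dy, dz], ...], "twist": [twist, ...], "jaw": [jaw, ...]}. A call has exactly 10 rows; each row is the pose to reach, as a shift and turn from the pose commanded when the call began, along the tool's axes at that moment; what a row does not reach only later rows make up. A row lasts 1/12 s, in which the tool goes at most 41.7 mm and 7.16 degrees, less where a joint would pass 70% of its speed; a pose out of reach is approached as far as the arm can. A call with a number of a shift or a turn outside -1 to 1 is refused whole. A call with a gripper value outside its range is refused whole. The fingers move at their own pace and stop on an object; "grip_force" is the grip in N (left out, the last holds). Time passes only in rows, so rows that repeat a pose let the fingers close, or fill a call up. It gives the time, the measured TCP pose, the force, the opening and the grip force at its end, in the units of the state.
- env.state(): the state, without advancing time (a new reading comes with each control period).
- env.camera(name): name is "side" or "top"; returns a dict with "img" (400x640x3 uint8, red, green, blue), "range_z" (400x640 float32, mm along the optical axis (not along the pixel's ray), 0 where there is no reading), "mtx" (3x3 intrinsics, pixels), "view" (4x4, takes a point from world to camera coordinates). Camera axes: x right, y down, z forward; pixel columns grow to the right and rows downward; lengths in mm; the calibration is good to about 2 mm. A picture is of the moment at which its call begins.
- env.sign_off(): hands the job in; it is judged then, once.
The state is a dict: "t": time; "joint_positions": joint angles; "qd": joint speeds; "joint_torque": joint torques, N m; "eef_pos": TCP position; "tool_rot": TCP orientation; "force": force on the tool from outside, world axes, zero at the start; "ft_torque": the same for the moment, N m; "gripper_width": finger opening in mm; "grasp_force": force on a finger pad.
Only numpy, scipy, OpenCV 4.12 (cv2) and the standard library are available. Lean on these libraries where they do the work, as an engineer would, in place of code of your own. Each camera call takes 0.05 s, during which the arm holds its last target. There are 200 camera calls.

## Working session

There is one attempt and no reset: what is moved stays moved. The work goes in short steps, Python scripts to look and compute and a tool call to move; the robot and the scene stay as the last step left them, time stands still between calls to the robot, and variables do not carry over. Pictures are saved under pics/ and viewed, at most 13 in all, crops included, and the job is handed in when it is done.

Besides the shell and the picture viewer there is one more tool, called after "Emit:" in YAML: its name, and indented under it one key for each argument. move_arm: Moves the arm, as the interface text tells. Its arguments: {"type":"object","properties":{"xyz":{"type":"array"},"twist":{"type":"array"},"jaw":{"type":"array"},"grip_force":{"type":"number"}},"required":["xyz","twist","jaw"]}

```bash
mkdir -p pics
python3 - <<'E'
from station import env
import cv2,numpy as np
for n in("top","side"):
    c=env.camera(n);cv2.imwrite(f"pics/{n}0.png",c["img"][:,:,::-1]);np.savez(f"{n}0.npz",**c)
    print(n,c["mtx"].round(1).tolist(),c["view"].round(3).tolist())
s=env.state();print(s["t"],s["eef_pos"],s["tool_rot"],s["gripper_width"],s["force"])
E
```

```text
top [[437.9, 0.0, 317.9], [0.0, 437.9, 197.3], [0.0, 0.0, 1.0]] [[0.022, -1.0, -0.007, -5.825], [-0.999, -0.021, -0.047, 594.933], [0.047, 0.008, -0.999, 1110.149], [0.0, 0.0, 0.0, 1.0]]
side [[420.4, 0.0, 310.4], [0.0, 420.4, 199.7], [0.0, 0.0, 1.0]] [[-0.769, -0.639, -0.001, 449.42], [-0.389, 0.47, -0.792, 275.049], [0.506, -0.609, -0.61, 776.116], [0.0, 0.0, 0.0, 1.0]]
0.1 [ 125.20714844 -535.03788807  302.92806801] [ 9.93399240e-01  1.14703209e-01 -1.52343935e-04 -1.04953015e-03] 85.30971714461705 [-0.01364135  0.18805207 -0.2870666 ]
```

View pics/top0.png

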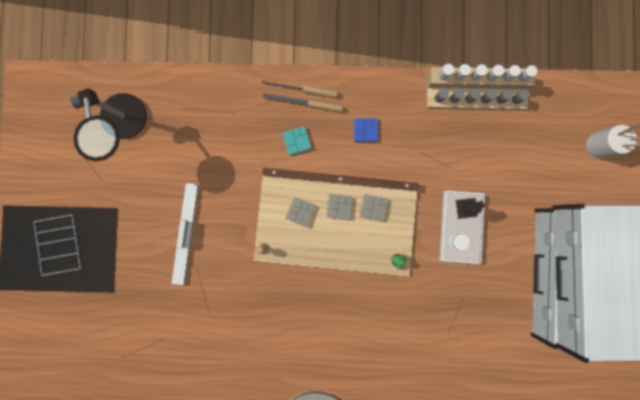

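View pics/side0.png

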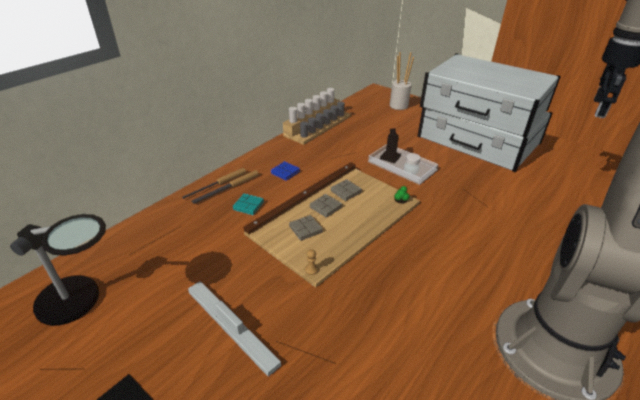

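The top view shows three grey tiles on the board at about (301,212), (340,207) and (375,208). The look-alikes are turquoise (297,140) and blue (366,130), both off the board. The grey ones fit "grey, lying on the board". The straightedge lies left of the board at (185,235), with the pawn at (265,249) and the shrub at (399,261). Next I measure positions.

```bash
cat > h.py <<'E'
import cv2,numpy as np
def ray(c,uv,z):
    "pixels -> world xy on plane z"
    uv=np.atleast_2d(np.asarray(uv,float));V=c["view"];R,t=V[:3,:3],V[:3,3]
    d=np.c_[uv,np.ones(len(uv))]@np.linalg.inv(c["mtx"]).T@R; o=-R.T@t
    return (o+d*((z-o[2])/d[:,2])[:,None])[:,:2]
def cloud(c):
    v,u=np.mgrid[:400,:640]; V=c["view"];r=c["range_z"][...,None]
    p=np.dstack([u,v,np.ones_like(u)])@np.linalg.inv(c["mtx"]).T*r
    return (p-V[:3,3])@V[:3,:3]
def blobs(m,amin,amax):
    cs,_=cv2.findContours(m.astype(np.uint8),cv2.RETR_EXTERNAL,cv2.CHAIN_APPROX_NONE)
    return [k[:,0] for k in cs if amin<cv2.contourArea(k)<amax]
def rect(xy):
    (x,y),(w,h),a=cv2.minAreaRect(xy.astype(np.float32)); return [round(float(q),1) for q in(x,y,w,h,a)]
E
python3 - <<'E'
from h import *
for n in("top","side"):
    c=dict(np.load(n+"0.npz"));P=cloud(c);hsv=cv2.cvtColor(c["img"],cv2.COLOR_RGB2HSV);H,S,V=cv2.split(hsv)
    X,Y,Z=P[...,0],P[...,1],P[...,2]
    roi=(X>380)&(X<720)&(Y>-250)&(Y<400)&(c["range_z"]>0)
    print(n,"table z",np.median(Z[roi&(Y>150)&(Z<6)]))
    print("board z",np.median(Z[(H>10)&(H<25)&(V>150)&(S<160)&(S>60)&roi&(abs(Y)<120)]))
    for name,m,zz in(("tile",(S<70)&(V<175)&roi&(abs(Y)<160)&(Z>15)&(Z<35),26),("edge",(S<60)&(V>90)&roi&(Y>230),14)):
        for k in blobs(m,60,3000):
            mm=np.zeros((400,640),np.uint8);cv2.drawContours(mm,[k],-1,1,-1);z=Z[mm>0]
            print(name,k.mean(0).round(),"z",np.percentile(z,[20,50,80,98]).round(1),rect(ray(c,k,zz)))
    for name,m,zz in(("rib",roi&(Y>230)&(Z>30),42),("rail",(Z>21)&(V<110)&(S>90)&(abs(Y)<260)&(X<740)&(X>560),26),("board",(H>10)&(H<25)&(V>150)&(S<160)&(S>60)&(abs(Y)<260)&(X>380)&(X<720)&(Z>6),12)):
        k=max(blobs(m,10,1e5),key=cv2.contourArea,default=None)
        if k is not None: print(name,k.mean(0).round(),rect(ray(c,k,zz)),cv2.boxPoints(cv2.minAreaRect(ray(c,k,zz).astype(np.float32))).round().tolist())
E
```

```text
top table z -1.3159318790999228
board z 9.575699512716966
tile [300. 212.] z [22.9 24.8 26.4 29.2] [556.1, 50.7, 60.4, 58.6, 68.1]
tile [373. 208.] z [23.  24.8 26.5 28.9] [571.4, -132.8, 60.4, 59.7, 79.9]
tile [339. 207.] z [22.9 24.8 26.5 29.1] [571.8, -46.8, 59.3, 60.7, 86.5]
edge [185. 231.] z [10.3 13.  16.6 43. ] [502.1, 346.0, 35.3, 247.1, 83.7]
rib [181. 234.] [494.8, 347.1, 17.3, 69.9, 82.0] [[459.0, 343.0], [528.0, 334.0], [531.0, 351.0], [461.0, 361.0]]
rail [381. 183.] [634.7, -149.1, 191.3, 16.2, 85.5] [[619.0, -244.0], [635.0, -245.0], [650.0, -54.0], [634.0, -53.0]]
board [339. 228.] [523.0, -36.6, 401.0, 222.2, 85.4] [[396.0, -227.0], [618.0, -245.0], [650.0, 154.0], [428.0, 172.0]]
side table z 0.9898218524866764
board z 13.234153609190345
tile [305. 227.] z [25.2 26.7 28.  29.7] [554.0, 55.4, 63.6, 65.0, 69.2]
tile [325. 205.] z [25.1 26.9 27.9 29.5] [569.6, -42.3, 66.1, 63.4, 86.6]
tile [346. 190.] z [24.7 26.8 28.1 30.1] [569.7, -129.1, 66.8, 64.4, 79.9]
edge [232. 325.] z [13.5 15.1 18.7 43.9] [499.4, 348.0, 36.5, 252.8, 83.8]
rib [229. 315.] [491.7, 350.4, 16.9, 77.7, 83.1] [[452.0, 347.0], [529.0, 337.0], [531.0, 354.0], [454.0, 363.0]]
rail [299. 197.] [641.7, -47.2, 404.5, 27.2, 85.4] [[612.0, -248.0], [639.0, -250.0], [671.0, 153.0], [644.0, 156.0]]
board [333. 223.] [531.2, -38.0, 405.6, 237.2, 85.3] [[396.0, -230.0], [633.0, -250.0], [666.0, 154.0], [430.0, 174.0]]
```

```bash
python3 -c "
import cv2
a=cv2.imread('pics/top0.png')[110:300,160:440]; cv2.imwrite('pics/top0c.png',cv2.resize(a,None,fx=2.8,fy=2.8,interpolation=cv2.INTER_CUBIC))"
```

```text
(no output)
```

View pics/top0c.png

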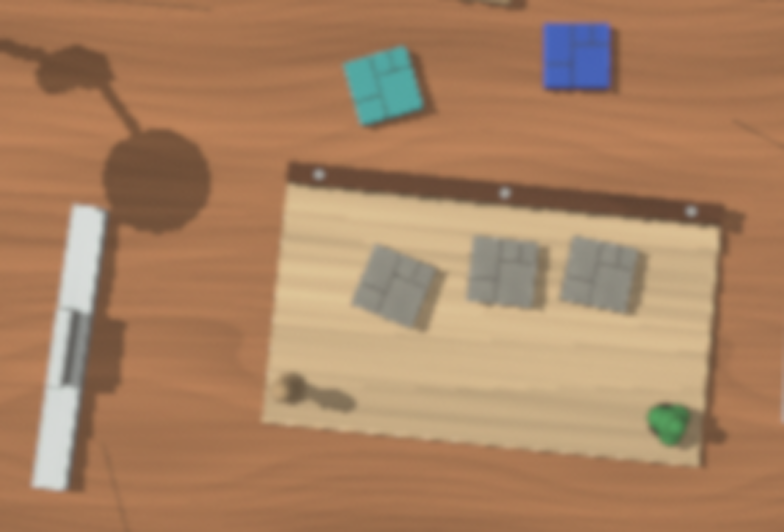

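The crop confirms it: the grey tiles on the board (crop (397,287), (505,271), (602,274)) are the ones meant. The turquoise (384,86) and blue (577,57) ones are off the board and stay put. Next I write a small helper that works out moves in the board frame.

```bash
cat > plan.py <<'E'
import json,sys,os,numpy as np
# board frame: d = distance in front of rail face, v = left along rail, from R0
PSI=np.radians(-4.6);EX=np.array([np.cos(PSI),np.sin(PSI)]);EY=np.array([-EX[1],EX[0]]);R0=np.array([633.,-45.])
W=lambda d,v:R0-d*EX+v*EY
B=lambda p:(-(np.array(p)-R0)@EX,(np.array(p)-R0)@EY)
F="pose.json"
def load(): return json.load(open(F)) if os.path.exists(F) else [125.314,-535.548,303.904,13.2]
def plan(*ts):
    "targets (x,y,z,phi_deg), all rows of one call; prints numbers, stores last pose"
    p=load();f=np.radians(p[3]);X=np.array([np.cos(f),np.sin(f)]);Y=np.array([np.sin(f),-np.cos(f)])
    for t in ts:
        w=np.array(t[:2])-p[:2]; s=np.round([w@X/500,w@Y/500,(p[2]-t[2])/500],3); tw=np.round(-(t[3]-p[3])/120,3)
        print(s.tolist(),tw, "rows~%.1f"%max(np.linalg.norm(s)*500/41.7,abs(tw)*120/7.16))
    q=p[:2]+500*(s[0]*X+s[1]*Y); json.dump([*q,p[2]-500*s[2],p[3]-120*tw],open(F,"w"))
E
python3 - <<'E'
from plan import *
for n,p in dict(l=(555,53),m=(570.7,-44.5),r=(570.5,-131)).items(): print(n,np.round(B(p),1))
x,y=W(*B((570.7,-44.5)))
plan((350,-290,260,50)); plan((x,y,160,85.4)); plan((x,y,84,85.4));
E
```

```text
l [85.6 91.4]
m [62.1 -4.5]
r [ 55.4 -90.7]
[0.55, -0.376, 0.088] -0.307 rows~8.1
[0.659, 0.023, 0.2] -0.295 rows~8.3
[0.0, 0.0, 0.152] 0.0 rows~1.8
```

Emit:
move_arm:
  xyz:
    - [0.55,-0.376,0.088]
    - [0.55,-0.376,0.088]
    - [0.55,-0.376,0.088]
    - [0.55,-0.376,0.088]
    - [0.55,-0.376,0.088]
    - [0.55,-0.376,0.088]
    - [0.55,-0.376,0.088]
    - [0.55,-0.376,0.088]
    - [0.55,-0.376,0.088]
    - [0.55,-0.376,0.088]
  twist: [-0.307,-0.307,-0.307,-0.307,-0.307,-0.307,-0.307,-0.307,-0.307,-0.307]
  jaw: [0.86,0.86,0.86,0.86,0.86,0.86,0.86,0.86,0.86,0.86]
  grip_force: 30

```text
t: 0.93
eef_pos: [352.0, -286.6, 259.3]
tool_rot: [0.905, 0.426, 0.0, -0.001]
force: [0.1, 0.9, -0.1]
gripper_width: 73.5
grasp_force: 0.0
```

Emit:
move_arm:
  xyz:
    - [0.659,0.023,0.2]
    - [0.659,0.023,0.2]
    - [0.659,0.023,0.2]
    - [0.659,0.023,0.2]
    - [0.659,0.023,0.2]
    - [0.659,0.023,0.2]
    - [0.659,0.023,0.2]
    - [0.659,0.023,0.2]
    - [0.659,0.023,0.2]
    - [0.659,0.023,0.2]
  twist: [-0.295,-0.295,-0.295,-0.295,-0.295,-0.295,-0.295,-0.295,-0.295,-0.295]
  jaw: [0.86,0.86,0.86,0.86,0.86,0.86,0.86,0.86,0.86,0.86]

```text
t: 1.77
eef_pos: [571.7, -42.0, 158.2]
tool_rot: [0.733, 0.68, 0.0, -0.001]
force: [-0.6, -0.6, 0.5]
gripper_width: 73.7
grasp_force: 0.0
```

Run:
```python
from station import env
from plan import *
s=env.state();q=s["tool_rot"];print(s["t"],s["eef_pos"].round(1),np.degrees(2*np.arctan2(q[1],q[0])),q.round(3),s["gripper_width"],s["joint_positions"].round(2),s["force"].round(1))
```

```text
1.7667 [571.7 -42.  158.2] 85.6666991049946 [ 0.733  0.68   0.    -0.001] 73.73336993477275 [ 0.4   0.53 -0.5   1.63  0.28  1.05 -0.26] [-0.6 -0.6  0.5]
```

Emit:
move_arm:
  xyz:
    - [0,0,0.04]
    - [0,0,0.08]
    - [0,0,0.11]
    - [0,0,0.13]
    - [0,0,0.14]
    - [0,0,0.152]
    - [0,0,0.152]
    - [0,0,0.152]
    - [0,0,0.152]
    - [0,0,0.152]
  twist: [0,0,0,0,0,0,0,0,0,0]
  jaw: [0.86,0.86,0.86,0.86,0.86,0.86,0.86,0.86,0.86,0.86]

```text
t: 2.6
eef_pos: [571.4, -44.7, 84.8]
tool_rot: [0.735, 0.678, 0.001, 0.001]
force: [0.6, 1.4, -0.6]
gripper_width: 73.9
grasp_force: 0.0
```

Run:
```python
from station import env
from plan import *
import cv2
c=env.camera("side");cv2.imwrite("pics/s1.png",cv2.resize(c["img"][140:290,230:470,::-1],None,fx=3.3,fy=3.3,interpolation=cv2.INTER_CUBIC))
s=env.state();print(s["t"],s["eef_pos"],s["force"])
plan((*W(75,-4.5),84,85.4))
```

```text
2.65 [571.33459785 -44.72885296  84.66141475] [-0.00809574 -0.15098733  0.51868234]
[0.0, -0.025, -0.0] 0.0 rows~0.3
```

View pics/s1.png

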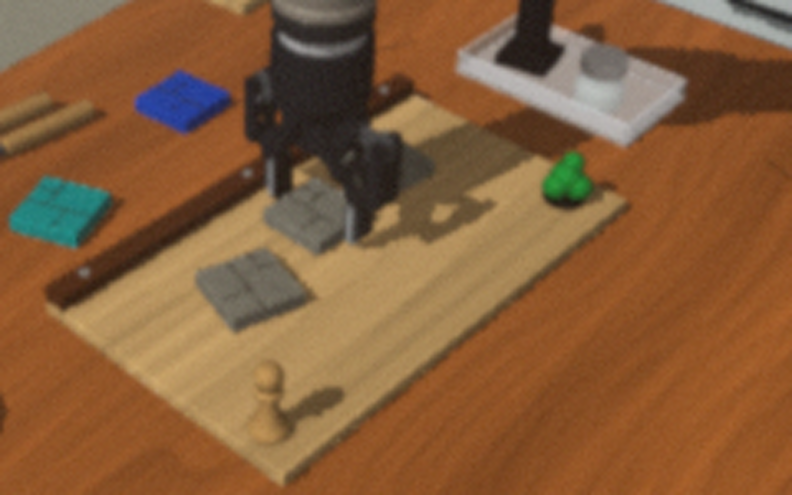

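The side view shows the fingers straddling the middle tile (crop (310,215)) fore and aft, clear of the rail. Next I close them and draw the tile back.

Emit:
move_arm:
  xyz:
    - [0,0,0]
    - [0,0,0]
    - [0,0,0]
    - [0,0,0]
    - [0,0,0]
    - [0,-0.008,0]
    - [0,-0.016,0]
    - [0,-0.025,0]
    - [0,-0.025,0]
    - [0,-0.025,0]
  twist: [0,0,0,0,0,0,0,0,0,0]
  jaw: [0.6,0.6,0.6,0.6,0.6,0.6,0.6,0.6,0.6,0.6]
  grip_force: 30

```text
t: 3.48
eef_pos: [558.8, -43.7, 84.8]
tool_rot: [0.735, 0.678, 0.001, 0.001]
force: [2.1, 0.1, 6.2]
gripper_width: 58.9
grasp_force: 33.8
```

Run:
```python
from station import env
from plan import *
x,y=W(75,-4.5); a,b=W(57,-90.7)
plan((x,y,84,85.4),(x,y,130,85.4),(a,b,130,79.9),(a,b,84,79.9))
```

```text
[0.0, -0.0, -0.0] 0.0 rows~0.0
[0.0, -0.0, -0.092] 0.0 rows~1.1
[-0.172, 0.035, -0.092] 0.046 rows~2.4
[-0.172, 0.035, -0.0] 0.046 rows~2.1
```

Emit:
move_arm:
  xyz:
    - [0,0,0]
    - [0,0,0]
    - [0,0,0]
    - [0,0,-0.05]
    - [0,0,-0.092]
    - [-0.09,0.018,-0.092]
    - [-0.172,0.035,-0.092]
    - [-0.172,0.035,-0.092]
    - [-0.172,0.035,-0.092]
    - [-0.172,0.035,-0.06]
  twist: [0,0,0,0,0,0.02,0.046,0.046,0.046,0.046]
  jaw: [0.83,0.83,0.83,0.83,0.83,0.83,0.83,0.83,0.83,0.83]

```text
t: 4.32
eef_pos: [570.1, -131.9, 115.6]
tool_rot: [0.767, 0.641, 0.001, 0.002]
force: [0.2, 0.6, 1.0]
gripper_width: 71.1
grasp_force: 0.0
```

Emit:
move_arm:
  xyz:
    - [0,0,0.02]
    - [0,0,0.04]
    - [0,0,0.058]
    - [0,0,0.058]
    - [0,0,0.058]
    - [0,0,0.058]
    - [0,0,0.058]
    - [0,0,0.058]
    - [0,0,0.058]
    - [0,0,0.058]
  twist: [0,0,0,0,0,0,0,0,0,0]
  jaw: [0.83,0.83,0.83,0.83,0.83,0.6,0.6,0.6,0.6,0.6]

```text
t: 5.15
eef_pos: [567.7, -130.5, 83.9]
tool_rot: [0.766, 0.642, -0.001, -0.001]
force: [0.0, 0.1, 0.3]
gripper_width: 51.4
grasp_force: 0.0
```

Run:
```python
from station import env
from plan import *
p=load();p[2]+=1;json.dump(p,open(F,"w"))
s=env.state();print(s["eef_pos"],s["gripper_width"],B(s["eef_pos"][:2]),p)
plan((*W(75,-90.7),85,85.4),(*W(75,-64),85,85.4),(*W(75,-60.5),85,85.4))
```

```text
[ 567.739116   -130.49558413   83.88440577] 51.440783219607304 (np.float64(58.194016880420925), np.float64(-90.45404516205666)) [568.7020667500201, -130.67042960286372, 84.904, 79.92]
[-0.004, -0.035, -0.0] -0.046 rows~0.8
[0.049, -0.04, -0.0] -0.046 rows~0.8
[0.056, -0.041, -0.0] -0.046 rows~0.8
```

Run:
```python
from station import env
from plan import *
import cv2
c=env.camera("side");cv2.imwrite("pics/s2.png",cv2.resize(c["img"][140:290,230:470,::-1],None,fx=3.3,fy=3.3,interpolation=cv2.INTER_CUBIC))
s=env.state();print(s["t"],s["eef_pos"],s["force"],s["gripper_width"],s["grasp_force"])
```

```text
5.2 [ 567.89415063 -130.65064384   84.00113346] [ 0.16323817 -0.4628819  -0.18410396] 51.31809764151965 0.0
```

View pics/s2.png

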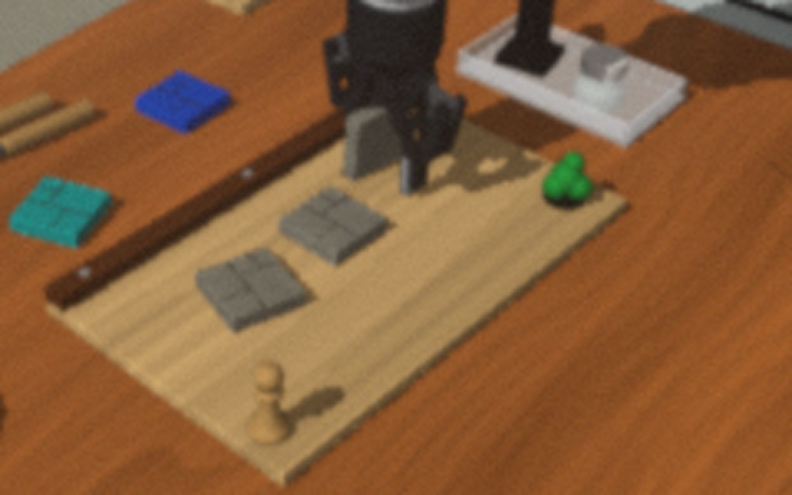

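The right tile (crop (368,145)) has tipped up on edge between the fingers. I'll look closer before moving.

Run:
```python
from station import env
import cv2,numpy as np
a=env.camera("side");b=env.camera("top");np.savez("s3.npz",**a)
f=lambda i,r,c:cv2.resize(i[r:r+58,c:c+58,::-1],(400,400),interpolation=cv2.INTER_CUBIC)
cv2.imwrite("pics/s3.png",np.hstack([f(a["img"],150,322),f(b["img"],180,345)]))
from h import cloud
P=cloud(a)
for v,u in((180,338),(185,338),(190,338),(175,342),(180,342),(185,342),(190,342),(178,346),(185,346)):print(u,v,P[v,u].round(),a["img"][v,u])
```

```text
338 180 [ 580. -108.   63.] [90 84 76]
338 185 [ 581. -110.   46.] [80 76 66]
338 190 [ 580. -110.   29.] [78 71 62]
342 175 [ 577. -120.   74.] [95 90 77]
342 180 [ 580. -127.   53.] [64 58 49]
342 185 [ 580. -127.   36.] [65 60 52]
342 190 [ 581. -130.   18.] [67 59 52]
346 178 [ 575. -138.   56.] [66 60 52]
346 185 [ 577. -142.   29.] [67 60 55]
```

View pics/s3.png

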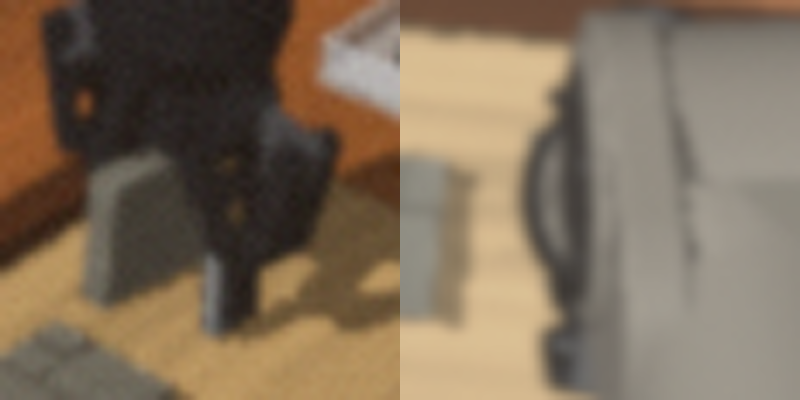

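Depth puts its near face at x≈580, running from z 12 to 74. The tile stands on its far edge, with its underside toward the robot, just inside the far pad. I'll raise the fingers to its upper part, open them fully, and tip it back toward the robot so it lands right side up.

Emit:
move_arm:
  xyz:
    - [0,0,-0.02]
    - [0,0,-0.04]
    - [0,0,-0.06]
    - [0,0,-0.08]
    - [0,0,-0.08]
    - [0,0,-0.08]
    - [0,0,-0.08]
    - [0,0,-0.08]
    - [0,0,-0.068]
    - [0,0,-0.068]
  twist: [0,0,0,0,0,0,0,0,0,0]
  jaw: [0.6,0.6,0.6,0.6,0.8,1,1,1,1,1]
  grip_force: 20

```text
t: 6.13
eef_pos: [567.9, -130.8, 117.2]
tool_rot: [0.767, 0.642, -0.001, -0.001]
force: [-0.8, 0.6, -0.1]
gripper_width: 85.4
grasp_force: 0.0
```

Run:
```python
from station import env
import cv2,numpy as np
from h import cloud
a=env.camera("side");P=cloud(a)
i=a["img"].astype(int);s=env.state();print(s["eef_pos"],s["force"])
X,Y,Z=np.moveaxis(P,2,0)
m=(abs(i[...,0]-i[...,2])<26)&(Y<-92)&(Y>-175)&(X>500)&(X<615)&(Z>20)&(Z<76)&(i.mean(2)>55)&(a["range_z"]>0)
for z in range(20,80,8):
    k=m&(Z>=z)&(Z<z+8); print(z,k.sum(), np.percentile(X[k],[10,50,90]).round() if k.any() else "",np.percentile(Y[k],[5,95]).round() if k.any() else "")
```

```text
[ 567.95694951 -130.81129556  117.47567305] [-0.72707903 -0.33906207  0.43773949]
20 43 [573. 579. 586.] [-160. -110.]
28 35 [574. 578. 582.] [-159. -109.]
36 45 [574. 579. 587.] [-160. -108.]
44 42 [575. 578. 586.] [-159. -108.]
52 45 [574. 579. 589.] [-161. -109.]
60 53 [535. 579. 590.] [-159. -109.]
68 98 [574. 582. 590.] [-163. -110.]
76 0
```

Emit:
move_arm:
  xyz:
    - [0,-0.01,0]
    - [0,-0.02,0]
    - [0,-0.028,0]
    - [0,-0.036,0]
    - [0,-0.044,0]
    - [0,-0.052,0]
    - [0,-0.06,0]
    - [0,-0.068,0]
    - [0,-0.068,0]
    - [0,-0.068,0]
  twist: [0,0,0,0,0,0,0,0,0,0]
  jaw: [1,1,1,1,1,1,1,1,1,1]

```text
t: 7.02
eef_pos: [535.3, -124.9, 119.0]
tool_rot: [0.767, 0.642, -0.0, 0.0]
force: [-0.1, -0.2, -0.2]
gripper_width: 85.4
grasp_force: 0.0
```

Run:
```python
from station import env
import cv2,numpy as np
a=env.camera("side");b=env.camera("top")
f=lambda i,r,c:cv2.resize(i[r:r+80,c:c+80,::-1],(400,400),interpolation=cv2.INTER_CUBIC)
cv2.imwrite("pics/s4.png",np.hstack([f(a["img"],150,300),f(b["img"],180,325)]))
s=env.state();print(s["t"],s["eef_pos"],s["force"])
```

```text
7.1167 [ 535.66955197 -125.00370025  119.00573799] [-0.03274283  0.07717275 -0.92665523]
```

View pics/s4.png

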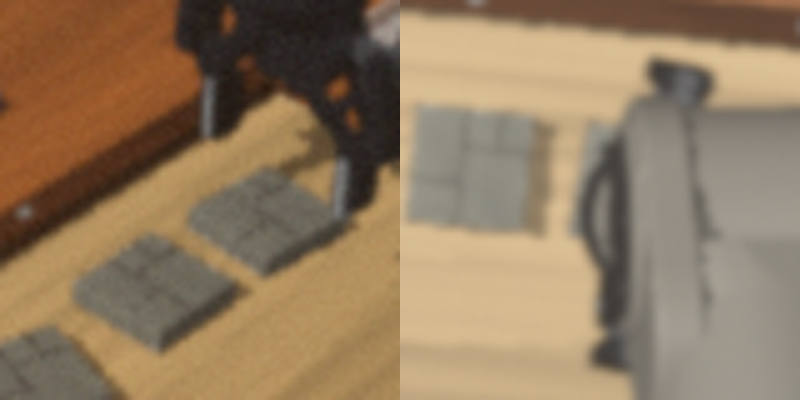

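The right tile is flat again, pattern up, beside the middle tile (left half (265,222)), and well away from the rail. Before the next contact I check the true fingertip height from the depth image.

Run:
```python
from station import env
from h import *
a=env.camera("side");P=cloud(a);X,Y,Z=np.moveaxis(P,2,0)
print(env.state()["eef_pos"])
for n,sl in(("far",np.s_[160:182,338:346]),("near",np.s_[180:198,364:374])):
    for v in range(sl[0].start,sl[0].stop,2):
        print(n,v,[tuple(int(q) for q in P[v,u]) for u in range(sl[1].start,sl[1].stop,3)])
from plan import *
p=load();p=[535.7+1e-9,0,0,0] and p
q=np.array(p[:2]);f=np.radians(79.92)
print(p)
```

```text
[ 535.69992334 -124.97231454  118.93907124]
far 160 [(597, -128, 107), (585, -124, 114), (571, -117, 123)]
far 162 [(686, -254, 2), (584, -123, 109), (571, -118, 116)]
far 164 [(682, -249, 0), (584, -124, 102), (578, -128, 102)]
far 166 [(673, -237, 2), (584, -124, 96), (578, -130, 95)]
far 168 [(668, -230, 0), (585, -126, 88), (579, -131, 88)]
far 170 [(640, -190, 26), (583, -124, 84), (577, -129, 83)]
far 172 [(633, -182, 26), (581, -122, 79), (577, -129, 78)]
far 174 [(626, -172, 28), (584, -127, 69), (578, -132, 69)]
far 176 [(625, -172, 21), (581, -122, 67), (576, -129, 65)]
far 178 [(625, -171, 15), (620, -179, 13), (614, -185, 12)]
far 180 [(621, -166, 13), (613, -170, 14), (608, -178, 12)]
near 180 [(565, -214, 12), (59, 630, 692), (483, -104, 108), (474, -103, 112)]
near 182 [(559, -205, 12), (493, -109, 94), (486, -111, 96), (479, -113, 99)]
near 184 [(555, -198, 11), (492, -108, 89), (485, -109, 92), (482, -120, 87)]
near 186 [(548, -188, 13), (491, -106, 85), (485, -111, 85), (481, -118, 83)]
near 188 [(543, -181, 12), (490, -106, 79), (483, -109, 80), (482, -121, 74)]
near 190 [(528, -156, 27), (490, -107, 72), (485, -113, 72), (478, -115, 73)]
near 192 [(522, -147, 28), (488, -105, 68), (483, -110, 68), (513, -180, 14)]
near 194 [(519, -144, 25), (514, -150, 24), (514, -167, 14), (509, -173, 13)]
near 196 [(514, -136, 26), (514, -151, 17), (509, -159, 14), (505, -167, 11)]
[553.4191435434791, -99.51465552705281, 84.904, 85.44]
```

Run:
```python
from plan import *
json.dump([535.22,-124.72,118.904,79.92],open(F,"w"))
plan((535,-124.7,150,79.92),(420,-130,170,85.4))
```

```text
[-0.0, -0.0, -0.062] -0.0 rows~0.7
[-0.051, -0.225, -0.102] -0.046 rows~3.0
```

Emit:
move_arm:
  xyz:
    - [0,0,-0.062]
    - [0,0,-0.062]
    - [-0.051,-0.225,-0.102]
    - [-0.051,-0.225,-0.102]
    - [-0.051,-0.225,-0.102]
    - [-0.051,-0.225,-0.102]
    - [-0.051,-0.225,-0.102]
    - [-0.051,-0.225,-0.102]
    - [-0.051,-0.225,-0.102]
    - [-0.051,-0.225,-0.102]
  twist: [0,0,-0.046,-0.046,-0.046,-0.046,-0.046,-0.046,-0.046,-0.046]
  jaw: [1,1,0,0,0,0,0,0,0,0]

```text
t: 8.0
eef_pos: [421.7, -130.1, 170.1]
tool_rot: [0.735, 0.679, 0.001, 0.0]
force: [-0.3, 0.9, 0.7]
gripper_width: 0.1
grasp_force: 0.0
```

```bash
cat > look.py <<'E'
from station import env
from h import *
from plan import *
def tiles(z=26):
    for n in("top","side"):
        c=env.camera(n);P=cloud(c);H,S,V=cv2.split(cv2.cvtColor(c["img"],cv2.COLOR_RGB2HSV));X,Y,Z=np.moveaxis(P,2,0)
        d=(R0-P[...,:2])@EX
        m=(S<70)&(V<175)&(V>60)&(d>2)&(d<200)&(abs(Y)<170)&(Z>17)&(Z<35)&(c["range_z"]>0)
        for k in blobs(m,60,3000):
            r=rect(ray(c,k,z)); print(n,k.mean(0).round(),"d,v",np.round(B(r[:2]),1),r[2:4],"ang",round((r[4]-85.4+45)%90-45,1))
    return c
E
python3 - <<'E'
from look import *
tiles()
s=env.state();print(s["t"],s["eef_pos"],s["gripper_width"])
E
```

```text
top [372. 218.] d,v [ 80.6 -91.8] [60.1, 59.1] ang -5.5
top [338. 213.] d,v [77.7 -7. ] [57.7, 59.8] ang 0.2
top [300. 212.] d,v [83.9 90.2] [57.7, 58.2] ang -17.2
side [305. 227.] d,v [86.4 93.8] [63.1, 64.9] ang -15.2
side [330. 208.] d,v [80.1 -3.5] [66.5, 64.0] ang -0.8
side [352. 194.] d,v [ 82.8 -87.5] [66.3, 64.9] ang -4.3
8.1 [ 421.21000697 -130.00876796  169.83705858] -0.4393135950133924
```

Run:
```python
from plan import *
plan((*W(82,-148),160,85.4),(*W(82,-148),88,85.4))
plan((*W(82,-103.5),88,85.4))
a=(*W(82,-110),88,85.4)
plan(a,(*W(82,-110),130,85.4),(*W(86,148),130,85.4))
plan((*W(86,148),88,85.4))
plan((*W(86,120),88,85.4),(*W(82,95),88,85.4))
```

```text
[-0.092, 0.247, 0.02] 0.0 rows~3.2
[-0.092, 0.247, 0.164] 0.0 rows~3.7
[0.089, -0.0, -0.0] 0.0 rows~1.1
[-0.013, -0.0, -0.0] 0.0 rows~0.2
[-0.013, -0.0, -0.084] 0.0 rows~1.0
[0.503, -0.008, -0.084] 0.0 rows~6.1
[-0.0, 0.0, 0.084] 0.0 rows~1.0
[-0.056, 0.0, -0.0] 0.0 rows~0.7
[-0.106, 0.008, -0.0] 0.0 rows~1.3
```

Emit:
move_arm:
  xyz:
    - [-0.092,0.247,0.02]
    - [-0.092,0.247,0.02]
    - [-0.092,0.247,0.02]
    - [-0.092,0.247,0.02]
    - [-0.092,0.247,0.08]
    - [-0.092,0.247,0.12]
    - [-0.092,0.247,0.15]
    - [-0.092,0.247,0.164]
    - [-0.092,0.247,0.164]
    - [-0.092,0.247,0.164]
  twist: [0,0,0,0,0,0,0,0,0,0]
  jaw: [0,0,0,0,0,0,0,0,0,0]

```text
t: 8.93
eef_pos: [540.1, -185.8, 87.9]
tool_rot: [0.735, 0.678, 0.0, 0.0]
force: [0.2, -0.6, 0.6]
gripper_width: -0.1
grasp_force: 0.0
```

Emit:
move_arm:
  xyz:
    - [0.012,0,0]
    - [0.024,0,0]
    - [0.036,0,0]
    - [0.048,0,0]
    - [0.06,0,0]
    - [0.07,0,0]
    - [0.078,0,0]
    - [0.084,0,0]
    - [0.089,0,0]
    - [0.089,0,0]
  twist: [0,0,0,0,0,0,0,0,0,0]
  jaw: [0,0,0,0,0,0,0,0,0,0]

```text
t: 9.77
eef_pos: [543.3, -141.6, 88.1]
tool_rot: [0.735, 0.678, -0.0, 0.0]
force: [0.9, -1.0, -0.1]
gripper_width: 0.1
grasp_force: 0.3
```

Emit:
move_arm:
  xyz:
    - [-0.013,0,0]
    - [-0.013,0,-0.06]
    - [-0.013,0,-0.084]
    - [0.503,-0.008,-0.084]
    - [0.503,-0.008,-0.084]
    - [0.503,-0.008,-0.084]
    - [0.503,-0.008,-0.084]
    - [0.503,-0.008,-0.084]
    - [0.503,-0.008,-0.084]
    - [0.503,-0.008,-0.084]
  twist: [0,0,0,0,0,0,0,0,0,0]
  jaw: [0,0,0,0,0,0,0,0,0,0]

```text
t: 10.6
eef_pos: [558.4, 120.9, 131.2]
tool_rot: [0.731, 0.683, 0.004, -0.003]
force: [-0.1, 1.8, 0.3]
gripper_width: -0.7
grasp_force: 0.0
```

Emit:
move_arm:
  xyz:
    - [0,0,0]
    - [0,0,0]
    - [0,0,0.03]
    - [0,0,0.06]
    - [0,0,0.084]
    - [0,0,0.084]
    - [0,0,0.084]
    - [0,0,0.084]
    - [0,0,0.084]
    - [0,0,0.084]
  twist: [0,0,0,0,0,0,0,0,0,0]
  jaw: [0,0,0,0,0,0,0,0,0,0]

```text
t: 11.43
eef_pos: [559.6, 109.3, 88.5]
tool_rot: [0.735, 0.678, 0.0, 0.0]
force: [-0.1, -0.0, 0.2]
gripper_width: -0.1
grasp_force: 0.0
```

Run:
```python
from look import *
s=env.state();print(s["t"],s["eef_pos"],B(s["eef_pos"][:2]),s["force"])
tiles()
```

```text
11.4333 [559.59294719 109.32212895  88.49299179] (np.float64(85.54706851032704), np.float64(147.93787194080664)) [-0.05623628 -0.0021184   0.23315272]
top [348. 216.] d,v [ 80.5 -32.1] [119.7, 62.7] ang -2.3
top [301. 212.] d,v [84.3 91.1] [59.4, 59.6] ang -16.8
side [309. 228.] d,v [88.1 95.3] [60.8, 64.1] ang -12.9
side [337. 204.] d,v [ 82.6 -27.7] [127.1, 66.7] ang -4.4
```

Emit:
move_arm:
  xyz:
    - [-0.012,0.001,0]
    - [-0.024,0.002,0]
    - [-0.036,0.003,0]
    - [-0.048,0.004,0]
    - [-0.06,0.005,0]
    - [-0.072,0.006,0]
    - [-0.084,0.007,0]
    - [-0.094,0.008,0]
    - [-0.1,0.008,0]
    - [-0.106,0.008,0]
  twist: [0,0,0,0,0,0,0,0,0,0]
  jaw: [0,0,0,0,0,0,0,0,0,0]

```text
t: 12.37
eef_pos: [559.1, 56.3, 87.9]
tool_rot: [0.735, 0.678, 0.0, -0.0]
force: [-0.4, 1.5, -1.1]
gripper_width: 0.2
grasp_force: 0.9
```

Run:
```python
from look import *
s=env.state();print(s["t"],s["eef_pos"],B(s["eef_pos"][:2]),s["force"])
tiles()
# straightedge grasp: rib centre
rc=np.array([493.2,348.7]);print(np.round(B(s["eef_pos"][:2]),1))
plan((*W(82,101),88,85.4),(*W(82,101),150,85.4),(525,220,150,125))
plan((*rc,150,173.7))
plan((*rc,97,173.7))
```

```text
12.3667 [559.10025756  56.29357496  87.91116882] (np.float64(81.78533813992897), np.float64(95.04061618953955)) [-0.44945192  1.51633414 -1.09710481]
top [344. 214.] d,v [ 77.8 -15.4] [162.3, 63.5] ang -4.4
side [334. 208.] d,v [79.4 -5.1] [183.1, 69.0] ang -3.9
[81.8 95. ]
[0.012, 0.0, -0.0] 0.0 rows~0.1
[0.012, 0.0, -0.124] 0.0 rows~1.5
[0.321, -0.093, -0.124] -0.33 rows~5.5
[0.247, 0.095, -0.0] -0.406 rows~6.8
[-0.0, 0.0, 0.106] 0.001 rows~1.3
```

Emit:
move_arm:
  xyz:
    - [0.012,0,0]
    - [0.012,0,-0.08]
    - [0.012,0,-0.124]
    - [0.321,-0.093,-0.124]
    - [0.321,-0.093,-0.124]
    - [0.321,-0.093,-0.124]
    - [0.321,-0.093,-0.124]
    - [0.321,-0.093,-0.124]
    - [0.321,-0.093,-0.124]
    - [0.321,-0.093,-0.124]
  twist: [0,0,0,-0.33,-0.33,-0.33,-0.33,-0.33,-0.33,-0.33]
  jaw: [0,0,0,0.5,0.5,0.5,0.5,0.5,0.5,0.5]

```text
t: 13.3
eef_pos: [525.0, 221.2, 149.7]
tool_rot: [0.46, 0.888, -0.0, -0.0]
force: [0.2, -0.4, -0.5]
gripper_width: 42.6
grasp_force: 0.0
```

Emit:
move_arm:
  xyz:
    - [0.247,0.095,0]
    - [0.247,0.095,0]
    - [0.247,0.095,0]
    - [0.247,0.095,0]
    - [0.247,0.095,0]
    - [0.247,0.095,0]
    - [0.247,0.095,0]
    - [0.247,0.095,0]
    - [0.247,0.095,0]
    - [0.247,0.095,0]
  twist: [-0.406,-0.406,-0.406,-0.406,-0.406,-0.406,-0.406,-0.406,-0.406,-0.406]
  jaw: [0.5,0.5,0.5,0.5,0.5,0.5,0.5,0.5,0.5,0.5]

```text
t: 14.13
eef_pos: [493.9, 347.8, 149.7]
tool_rot: [0.057, 0.998, -0.0, 0.0]
force: [-0.1, 0.1, -0.1]
gripper_width: 42.8
grasp_force: 0.0
```

Run:
```python
from look import *
s=env.state();q=s["tool_rot"];print(s["t"],s["eef_pos"],s["joint_positions"].round(2),np.degrees(2*np.arctan2(q[1],q[0])),load())
c=tiles()
t=env.camera("top")
cv2.imwrite("pics/s5.png",np.hstack([cv2.resize(i[r:r+150,k:k+200,::-1],(400,300),interpolation=cv2.INTER_CUBIC) for i,r,k in((c["img"],200,160),(t["img"],160,230))]))
```

```text
14.1333 [493.90431957 347.8307409  149.72041772] [-0.09  0.71 -0.88  1.54  0.58  1.17  0.38] 173.512332114129 [493.15541361497725, 348.4981870155338, 96.904, 173.64]
top [340. 213.] d,v [77.1 -8.7] [177.4, 62.7] ang -4.5
side [330. 208.] d,v [79.1 -4.6] [184.4, 68.5] ang -3.9
```

View pics/s5.png

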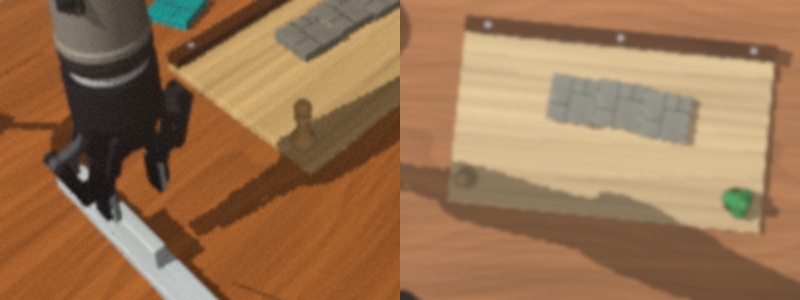

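The row is now closed side by side (right half of the picture, (620,107)), about 4° askew and away from the rail, with the pawn and shrub in place. The gripper is above the straightedge rib (left half, (130,235)). Next I grasp the rib.

Emit:
move_arm:
  xyz:
    - [0,0,0.03]
    - [0,0,0.06]
    - [0,0,0.09]
    - [0,0,0.106]
    - [0,0,0.106]
    - [0,0,0.106]
    - [0,0,0.106]
    - [0,0,0.106]
    - [0,0,0.106]
    - [0,0,0.106]
  twist: [0,0,0,0,0,0,0,0,0,0]
  jaw: [0.5,0.5,0.5,0.5,0.5,0,0,0,0,0]
  grip_force: 60

```text
t: 15.12
eef_pos: [494.1, 349.2, 98.2]
tool_rot: [0.055, 0.999, 0.001, 0.001]
force: [-0.2, 0.1, 3.2]
gripper_width: 12.6
grasp_force: 61.1
```

Run:
```python
from look import *
s=env.state();print(s["eef_pos"],s["gripper_width"],s["grasp_force"],s["force"])
p=load()
plan((p[0],p[1],190,p[3]),(480,200,190,125))
plan((*W(145,-6),190,85.4))
plan((*W(145,-6),110,85.4))
plan((*W(75,-6),110,85.4))
```

```text
[494.08963368 349.21035826  98.1581011 ] 12.550035683380841 61.11617088317871 [-0.18826899  0.06873437  3.1837964 ]
[0.0, 0.0, -0.186] -0.0 rows~2.2
[-0.007, -0.298, -0.186] 0.405 rows~6.8
[-0.401, -0.262, -0.0] 0.33 rows~5.7
[-0.0, -0.0, 0.16] 0.0 rows~1.9
[-0.0, 0.14, -0.0] 0.0 rows~1.7
```

Emit:
move_arm:
  xyz:
    - [0,0,-0.06]
    - [0,0,-0.12]
    - [0,0,-0.186]
    - [-0.007,-0.298,-0.186]
    - [-0.007,-0.298,-0.186]
    - [-0.007,-0.298,-0.186]
    - [-0.007,-0.298,-0.186]
    - [-0.007,-0.298,-0.186]
    - [-0.007,-0.298,-0.186]
    - [-0.007,-0.298,-0.186]
  twist: [0,0,0,0.405,0.405,0.405,0.405,0.405,0.405,0.405]
  jaw: [0,0,0,0,0,0,0,0,0,0]

```text
t: 15.95
eef_pos: [480.3, 198.2, 189.4]
tool_rot: [0.464, 0.886, -0.001, -0.0]
force: [-0.3, 0.3, -4.3]
gripper_width: 12.5
grasp_force: 60.5
```

Emit:
move_arm:
  xyz:
    - [-0.401,-0.262,0]
    - [-0.401,-0.262,0]
    - [-0.401,-0.262,0]
    - [-0.401,-0.262,0]
    - [-0.401,-0.262,0]
    - [-0.401,-0.262,0]
    - [-0.401,-0.262,0]
    - [-0.401,-0.262,0]
    - [-0.401,-0.262,0]
    - [-0.401,-0.262,0]
  twist: [0.33,0.33,0.33,0.33,0.33,0.33,0.33,0.33,0.33,0.33]
  jaw: [0,0,0,0,0,0,0,0,0,0]

```text
t: 16.78
eef_pos: [488.7, -37.7, 189.7]
tool_rot: [0.733, 0.68, 0.0, -0.001]
force: [-0.0, 0.9, -2.9]
gripper_width: 12.9
grasp_force: 60.5
```

Run:
```python
from look import *
s=env.state();q=s["tool_rot"];print(s["t"],s["eef_pos"],B(s["eef_pos"][:2]),np.degrees(2*np.arctan2(q[1],q[0])),s["force"],s["gripper_width"])
t=env.camera("top");c=env.camera("side")
for n,c in(("top",t),("side",c)):
    H,S,V=cv2.split(cv2.cvtColor(c["img"],cv2.COLOR_RGB2HSV));P=cloud(c);Z=P[...,2]
    m=(S<45)&(V>120)&(Z>75)&(Z<120)&(abs(P[...,1])<240)
    for k in blobs(m,15,4000): r=rect(ray(c,k,107)); print(n,k.mean(0).round(),np.round(B(r[:2]),1),r)
cv2.imwrite("pics/s6.png",np.hstack([cv2.resize(i["img"][150:300,230:430,::-1],(400,300)) for i in(c,t)]))
```

```text
16.7833 [488.65888583 -37.73831467 189.68855193] (np.float64(144.45855324624625), np.float64(-4.33770753653522)) 85.70862888545807 [-1.33881529e-03  9.15420011e-01 -2.92334305e+00] 12.890088276159865
top [383. 246.] [ 145.8 -114.5] [478.5, -147.4, 42.5, 29.7, 85.6]
top [297. 238.] [146.7  86.7] [493.7, 53.2, 72.6, 30.2, 85.6]
side [564. 347.] [643.7  78.7] [-2.3, 85.1, 41.3, 11.5, 1.8]
side [334. 206.] [146.9  62.9] [491.6, 29.5, 140.8, 36.3, 88.2]
side [89. 85.] [-937.   124.4] [1577.0, 3.8, 509.4, 130.5, 89.0]
```

View pics/s6.png

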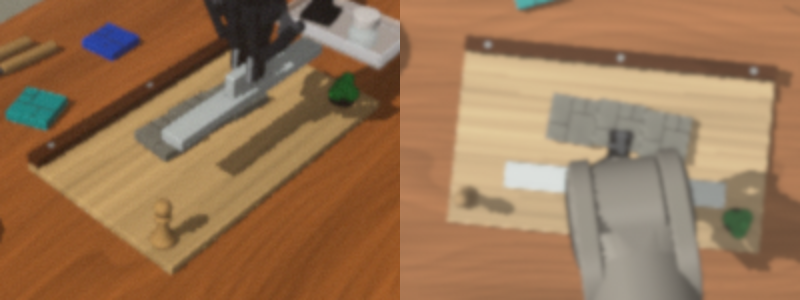

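The straightedge is held level with the rib up (left half (240,95)), square to the rail and in front of the row. I'll lower it slightly closer to the row, clear of the shrub, then push.

Run:
```python
from look import *
json.dump([*W(145,-6),190,85.4],open(F,"w"))
plan((*W(138,-6),190,85.4),(*W(138,-6),110.5,85.4))
plan((*W(86,-6),110.5,85.4))
plan((*W(75,-6),110.5,85.4),(*W(73,-6),110.5,85.4))
t=env.camera("top");H,S,V=cv2.split(cv2.cvtColor(t["img"],cv2.COLOR_RGB2HSV))
for k in blobs((H>45)&(H<75)&(S>120),20,800): print("shrub",np.round(B(rect(ray(t,k,30))[:2])))
```

```text
[0.0, 0.014, 0.0] -0.0 rows~0.2
[0.0, 0.014, 0.159] -0.0 rows~1.9
[-0.0, 0.104, 0.0] -0.0 rows~1.2
[-0.0, 0.022, 0.0] -0.0 rows~0.3
[-0.0, 0.026, 0.0] -0.0 rows~0.3
```

Emit:
move_arm:
  xyz:
    - [0,0.014,0]
    - [0,0.014,0.04]
    - [0,0.014,0.08]
    - [0,0.014,0.11]
    - [0,0.014,0.13]
    - [0,0.014,0.145]
    - [0,0.014,0.152]
    - [0,0.014,0.159]
    - [0,0.014,0.159]
    - [0,0.014,0.159]
  twist: [0,0,0,0,0,0,0,0,0,0]
  jaw: [0,0,0,0,0,0,0,0,0,0]

```text
t: 17.77
eef_pos: [496.7, -40.0, 111.0]
tool_rot: [0.734, 0.679, 0.0, 0.001]
force: [0.2, -0.0, -3.1]
gripper_width: 12.4
grasp_force: 60.5
```

Emit:
move_arm:
  xyz:
    - [0,0.012,0]
    - [0,0.024,0]
    - [0,0.036,0]
    - [0,0.048,0]
    - [0,0.06,0]
    - [0,0.072,0]
    - [0,0.084,0]
    - [0,0.094,0]
    - [0,0.104,0]
    - [0,0.104,0]
  twist: [0,0,0,0,0,0,0,0,0,0]
  jaw: [0,0,0,0,0,0,0,0,0,0]

```text
t: 18.6
eef_pos: [549.6, -44.2, 110.5]
tool_rot: [0.734, 0.679, 0.001, 0.001]
force: [-0.4, -0.5, -3.4]
gripper_width: 12.6
grasp_force: 60.5
```

Run:
```python
from look import *
s=env.state();q=s["tool_rot"];print(s["t"],s["eef_pos"],B(s["eef_pos"][:2]),np.degrees(2*np.arctan2(q[1],q[0])),s["force"],s["gripper_width"])
tiles()
```

```text
18.6 [549.57134519 -44.15452502 110.49249553] (np.float64(83.22772715352791), np.float64(-5.848136773939458)) 85.52501488329389 [-0.44758015 -0.53697259 -3.38197328] 12.632777840180614
top [382. 221.] d,v [  86.  -117.5] [30.3, 27.8] ang 5.4
top [324. 193.] d,v [40.4 25.1] [116.5, 59.5] ang 0.1
side [321. 211.] d,v [57.3 -4.1] [259.5, 98.9] ang 0.1
```

Emit:
move_arm:
  xyz:
    - [0,0.004,0]
    - [0,0.008,0]
    - [0,0.012,0]
    - [0,0.015,0]
    - [0,0.018,0]
    - [0,0.02,0]
    - [0,0.022,0]
    - [0,0.024,0]
    - [0,0.024,0]
    - [0,0.024,0]
  twist: [0,0,0,0,0,0,0,0,0,0]
  jaw: [0,0,0,0,0,0,0,0,0,0]

```text
t: 19.53
eef_pos: [560.2, -45.2, 110.4]
tool_rot: [0.734, 0.679, 0.0, 0.0]
force: [-1.2, -0.4, -4.0]
gripper_width: 12.5
grasp_force: 60.4
```

Run:
```python
from look import *
s=env.state();q=s["tool_rot"];print(s["t"],s["eef_pos"],B(s["eef_pos"][:2]),np.degrees(2*np.arctan2(q[1],q[0])),s["force"],s["ft_torque"])
tiles()
```

```text
19.5333 [560.19902948 -45.18358147 110.37197185] (np.float64(72.55174670550039), np.float64(-6.021549661060025)) 85.52437311047335 [-1.18468256 -0.36273896 -4.00065697] [ 0.00841397  0.1918151  -0.0363543 ]
top [382. 216.] d,v [  74.6 -117.8] [27.8, 25.4] ang 5.8
top [318. 190.] d,v [31.  43.6] [79.4, 57.7] ang 0.1
side [319. 209.] d,v [48.2 -4.6] [261.5, 96.1] ang -0.5
```

Emit:
move_arm:
  xyz:
    - [0,0.001,0]
    - [0,0.002,0]
    - [0,0.003,0]
    - [0,0.004,0]
    - [0,0.005,0]
    - [0,0.006,0]
    - [0,0.006,0]
    - [0,0.006,0]
    - [0,0.006,0]
    - [0,0.006,0]
  twist: [0,0,0,0,0,0,0,0,0,0]
  jaw: [0,0,0,0,0,0,0,0,0,0]

```text
t: 20.47
eef_pos: [560.9, -45.1, 110.2]
tool_rot: [0.734, 0.679, -0.002, -0.002]
force: [-6.8, 0.8, 2.4]
gripper_width: 12.4
grasp_force: 61.2
```

Emit:
move_arm:
  xyz:
    - [0,0.002,0]
    - [0,0.004,0]
    - [0,0.006,0]
    - [0,0.006,0]
    - [0,0.006,0]
    - [0,0.006,0]
    - [0,0.006,0]
    - [0,0.006,0]
    - [0,0.006,0]
    - [0,0.006,0]
  twist: [0,0,0,0,0,0,0,0,0,0]
  jaw: [0,0,0,0,0,0,0,0,0,0]

```text
t: 21.3
eef_pos: [561.5, -45.1, 110.2]
tool_rot: [0.734, 0.679, -0.004, -0.003]
force: [-12.0, 0.7, 7.6]
gripper_width: 12.1
grasp_force: 62.0
```

Run:
```python
from look import *
s=env.state();q=s["tool_rot"];print(s["t"],s["eef_pos"],B(s["eef_pos"][:2]),np.degrees(2*np.arctan2(q[1],q[0])),q,s["force"],s["ft_torque"])
```

```text
21.3 [561.46241095 -45.11245033 110.19068644] (np.float64(71.29813938277948), np.float64(-5.849325801981476)) 85.54360637705011 [ 0.73405309  0.6790699  -0.00426327 -0.00345861] [-11.97205491   0.73161517   7.55319439] [ 0.16349518  2.72041535 -0.04522555]
```

Emit:
move_arm:
  xyz:
    - [0,-0.003,0.002]
    - [0,-0.005,0.002]
    - [0,-0.005,0.002]
    - [0,-0.005,0.002]
    - [0,-0.005,0.002]
    - [0,-0.005,0.002]
    - [0,-0.005,0.002]
    - [0,-0.005,-0.04]
    - [0,-0.005,-0.1]
    - [0,-0.005,-0.12]
  twist: [0,0,0,0,0,0,0,0,0,0]
  jaw: [0,0,0,0.35,0.35,0.35,0.35,0.35,0.35,0.35]

```text
t: 22.13
eef_pos: [566.1, -45.0, 174.2]
tool_rot: [0.734, 0.679, 0.003, 0.003]
force: [1.0, 0.8, 0.8]
gripper_width: 29.8
grasp_force: 0.0
```

Run:
```python
from look import *
json.dump([*W(70.5,-6),170.5,85.4],open(F,"w"))
s=env.state();print(s["eef_pos"],B(s["eef_pos"][:2]))
plan((*W(240,-20),190,85.4))
```

```text
[566.07757678 -45.03362324 174.23283678] (np.float64(66.70416140934242), np.float64(-5.400621289804237))
[-0.028, -0.339, -0.039] -0.0 rows~4.1
```

Emit:
move_arm:
  xyz:
    - [-0.028,-0.339,-0.039]
    - [-0.028,-0.339,-0.039]
    - [-0.028,-0.339,-0.039]
    - [-0.028,-0.339,-0.039]
    - [-0.028,-0.339,-0.039]
    - [-0.028,-0.339,-0.039]
    - [-0.028,-0.339,-0.039]
    - [-0.028,-0.339,-0.039]
    - [-0.028,-0.339,-0.039]
    - [-0.028,-0.339,-0.039]
  twist: [0,0,0,0,0,0,0,0,0,0]
  jaw: [0,0,0,0,0,0,0,0,0,0]

```text
t: 22.97
eef_pos: [394.7, -45.9, 190.0]
tool_rot: [0.734, 0.679, 0.001, -0.0]
force: [0.5, -0.4, -0.0]
gripper_width: 0.1
grasp_force: 0.0
```

Run:
```python
from look import *
s=env.state();print(s["t"],s["eef_pos"],B(s["eef_pos"][:2]),load())
t=env.camera("top");c=env.camera("side");np.savez("t7.npz",**t)
cv2.imwrite("pics/s7.png",np.hstack([cv2.resize(i["img"][r:r+96,k:k+128,::-1],(400,300),interpolation=cv2.INTER_CUBIC) for i,r,k in((c,155,260),(t,165,275))]))
H,S,V=cv2.split(cv2.cvtColor(t["img"],cv2.COLOR_RGB2HSV));P=cloud(t);d=(R0-P[...,:2])@EX
ok=(d>0)&(d<110)&(abs(P[...,1]+45)<150)
for n,m in(("tiles",ok&(S<70)&(V<175)&(d<60)),("bar",ok&(S<60)&(V>175))):
    for k in blobs(m,30,4000): r=rect(ray(t,k,26)); print(n,k.mean(0).round(),np.round(B(r[:2]),1),r)
```

```text
22.9667 [394.71559853 -45.87722692 189.99193548] (np.float64(237.44650579702449), np.float64(-19.984553942815214)) [392.16909068392357, -45.68783573019881, 190.0, 85.4]
tiles [342. 195.] [ 30.  -11.2] [602.2, -53.8, 189.3, 59.6, 85.3]
bar [340. 212.] [73.5 -8.5] [559.1, -47.6, 262.0, 36.1, 85.5]
```

View pics/s7.png

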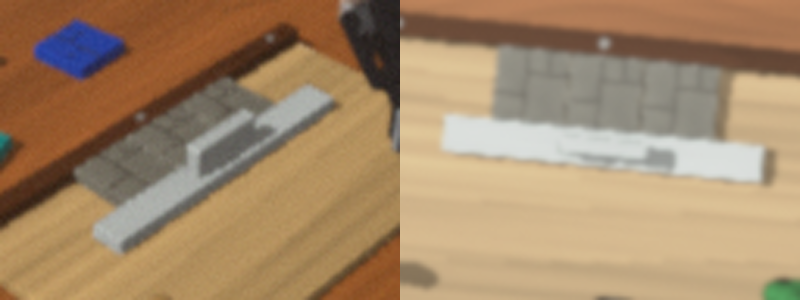

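The row is against the rail and the straightedge lies rib up along its front (right half: tiles (610,92), bar (600,148)). The row measures about 189 mm with shadow, so small gaps may remain. I'll squeeze along the rail from the left with shut fingers, then press the rib forward.

Run:
```python
from look import *
plan((*W(30,110),190,85.4))
plan((*W(30,110),89,85.4))
plan((*W(30,86),89,85.4))
plan((*W(30,92),89,85.4),(*W(30,92),150,85.4),(*W(100,-8),150,85.4))
plan((*W(106,-8),115,85.4))
plan((*W(88,-8),115,85.4))
```

```text
[0.26, 0.42, 0.0] -0.0 rows~5.9
[-0.0, 0.0, 0.202] -0.0 rows~2.4
[-0.048, -0.0, 0.0] -0.0 rows~0.6
[0.012, 0.0, 0.0] -0.0 rows~0.1
[0.012, 0.0, -0.122] -0.0 rows~1.5
[-0.188, -0.14, -0.122] -0.0 rows~3.2
[-0.0, -0.012, 0.07] -0.0 rows~0.9
[-0.0, 0.036, 0.0] -0.0 rows~0.4
```

Emit:
move_arm:
  xyz:
    - [0.26,0.42,0]
    - [0.26,0.42,0]
    - [0.26,0.42,0]
    - [0.26,0.42,0]
    - [0.26,0.42,0]
    - [0.26,0.42,0]
    - [0.26,0.42,0]
    - [0.26,0.42,0]
    - [0.26,0.42,0]
    - [0.26,0.42,0]
  twist: [0,0,0,0,0,0,0,0,0,0]
  jaw: [0,0,0,0,0,0,0,0,0,0]

```text
t: 23.9
eef_pos: [611.9, 66.1, 189.6]
tool_rot: [0.734, 0.679, -0.001, 0.0]
force: [-0.8, 0.6, -0.6]
gripper_width: -0.0
grasp_force: 0.0
```

Emit:
move_arm:
  xyz:
    - [0,0,0]
    - [0,0,0.05]
    - [0,0,0.1]
    - [0,0,0.14]
    - [0,0,0.17]
    - [0,0,0.19]
    - [0,0,0.202]
    - [0,0,0.202]
    - [0,0,0.202]
    - [0,0,0.202]
  twist: [0,0,0,0,0,0,0,0,0,0]
  jaw: [0,0,0,0,0,0,0,0,0,0]

```text
t: 24.73
eef_pos: [613.6, 67.3, 90.3]
tool_rot: [0.734, 0.679, 0.001, 0.001]
force: [-0.5, 0.6, -0.5]
gripper_width: -0.2
grasp_force: 0.0
```

Emit:
move_arm:
  xyz:
    - [-0.008,0,0]
    - [-0.016,0,0]
    - [-0.022,0,0]
    - [-0.027,0,0]
    - [-0.032,0,0]
    - [-0.036,0,0]
    - [-0.04,0,0]
    - [-0.044,0,0]
    - [-0.048,0,0]
    - [-0.048,0,0]
  twist: [0,0,0,0,0,0,0,0,0,0]
  jaw: [0,0,0,0,0,0,0,0,0,0]

```text
t: 25.57
eef_pos: [611.1, 43.3, 89.2]
tool_rot: [0.734, 0.679, 0.0, 0.0]
force: [0.2, 1.0, 1.4]
gripper_width: 0.0
grasp_force: 0.9
```

Run:
```python
from look import *
s=env.state();print(s["t"],s["eef_pos"],B(s["eef_pos"][:2]),s["force"])
c=env.camera("side")
H,S,V=cv2.split(cv2.cvtColor(c["img"],cv2.COLOR_RGB2HSV));P=cloud(c);d=(R0-P[...,:2])@EX
for t,m in(("side",(d>0)&(d<58)&(abs(P[...,1]+45)<150)&(S<70)&(V<175)&(V>60)&(P[...,2]<34)),):
    for k in blobs(m,30,4000): r=rect(ray(c,k,26)); print(k.mean(0).round(),np.round(B(r[:2]),1),r)
```

```text
25.5667 [611.1137192   43.25986342  89.15136789] (np.float64(28.894128536591985), np.float64(86.22031149934982)) [0.19834619 0.9884723  1.43434255]
[320. 198.] [28.9 -6.4] [603.7, -49.1, 198.1, 60.6, 85.0]
```

Emit:
move_arm:
  xyz:
    - [-0.002,0,0]
    - [-0.004,0,0]
    - [-0.006,0,0]
    - [-0.008,0,0]
    - [-0.01,0,0]
    - [-0.012,0,0]
    - [-0.013,0,0]
    - [-0.014,0,0]
    - [-0.014,0,0]
    - [-0.014,0,0]
  twist: [0,0,0,0,0,0,0,0,0,0]
  jaw: [0,0,0,0,0,0,0,0,0,0]

```text
t: 26.45
eef_pos: [610.6, 36.4, 89.1]
tool_rot: [0.734, 0.679, 0.0, 0.0]
force: [1.2, 4.1, 3.4]
gripper_width: 0.1
grasp_force: 1.8
```

Run:
```python
from look import *
s=env.state();print(s["t"],B(s["eef_pos"][:2]),s["force"])
json.dump([*W(30,79),89,85.4],open(F,"w"))
plan((*W(30,86),89,85.4),(*W(30,86),150,85.4),(*W(104,-8),150,85.4))
plan((*W(106,-8),116,85.4))
plan((*W(90,-8),116,85.4))
```

```text
26.45 (np.float64(28.89805556788337), np.float64(79.33051535501377)) [1.24389065 4.06412174 3.40621394]
[0.014, 0.0, 0.0] -0.0 rows~0.2
[0.014, 0.0, -0.122] -0.0 rows~1.5
[-0.174, -0.148, -0.122] -0.0 rows~3.1
[0.0, -0.004, 0.068] -0.0 rows~0.8
[0.0, 0.032, 0.0] -0.0 rows~0.4
```

Run:
```python
from look import *
json.dump([*W(30,79),89,85.4],open(F,"w"))
plan((*W(30,86),89,85.4),(*W(30,86),160,85.4),(*W(120,-8),160,85.4))
plan((*W(120,-8),89,85.4))
plan((*W(101,-8),89,85.4))
```

```text
[0.014, 0.0, 0.0] -0.0 rows~0.2
[0.014, 0.0, -0.142] -0.0 rows~1.7
[-0.174, -0.18, -0.142] -0.0 rows~3.5
[0.0, 0.0, 0.142] -0.0 rows~1.7
[0.0, 0.038, 0.0] -0.0 rows~0.5
```

Emit:
move_arm:
  xyz:
    - [0.014,0,0]
    - [0.014,0,-0.07]
    - [0.014,0,-0.142]
    - [-0.174,-0.18,-0.142]
    - [-0.174,-0.18,-0.142]
    - [-0.174,-0.18,-0.142]
    - [-0.174,-0.18,-0.142]
    - [-0.174,-0.18,-0.142]
    - [-0.174,-0.18,-0.142]
    - [-0.174,-0.18,-0.142]
  twist: [0,0,0,0,0,0,0,0,0,0]
  jaw: [0,0,0,0,0,0,0,0,0,0]

```text
t: 27.28
eef_pos: [514.4, -43.0, 159.8]
tool_rot: [0.734, 0.679, 0.0, -0.0]
force: [-0.4, 0.8, -0.5]
gripper_width: 0.2
grasp_force: 0.0
```

Emit:
move_arm:
  xyz:
    - [0,0,0.05]
    - [0,0,0.1]
    - [0,0,0.13]
    - [0,0,0.142]
    - [0,0,0.142]
    - [0,0,0.142]
    - [0,0,0.142]
    - [0,0,0.142]
    - [0,0,0.142]
    - [0,0,0.142]
  twist: [0,0,0,0,0,0,0,0,0,0]
  jaw: [0,0,0,0,0,0,0,0,0,0]

```text
t: 28.12
eef_pos: [514.3, -43.6, 89.7]
tool_rot: [0.734, 0.679, 0.0, 0.001]
force: [0.6, 0.0, -0.3]
gripper_width: -0.3
grasp_force: 0.0
```

Emit:
move_arm:
  xyz:
    - [0,0.008,0]
    - [0,0.016,0]
    - [0,0.022,0]
    - [0,0.026,0]
    - [0,0.029,0]
    - [0,0.032,0]
    - [0,0.034,0]
    - [0,0.036,0]
    - [0,0.038,0]
    - [0,0.038,0]
  twist: [0,0,0,0,0,0,0,0,0,0]
  jaw: [0,0,0,0,0,0,0,0,0,0]

```text
t: 28.95
eef_pos: [532.5, -44.9, 88.7]
tool_rot: [0.734, 0.679, -0.0, -0.0]
force: [-0.2, 0.0, 0.0]
gripper_width: -0.3
grasp_force: 0.3
```

Emit:
move_arm:
  xyz:
    - [0,0.001,0]
    - [0,0.002,0]
    - [0,0.003,0]
    - [0,0.004,0]
    - [0,0.005,0]
    - [0,0.006,0]
    - [0,0.007,0]
    - [0,0.008,0]
    - [0,0.008,0]
    - [0,0.008,0]
  twist: [0,0,0,0,0,0,0,0,0,0]
  jaw: [0,0,0,0,0,0,0,0,0,0]

```text
t: 29.78
eef_pos: [533.6, -44.9, 88.5]
tool_rot: [0.734, 0.679, -0.003, -0.002]
force: [-8.8, 0.7, 7.3]
gripper_width: 0.1
grasp_force: 5.5
```

Emit:
move_arm:
  xyz:
    - [0,-0.02,0]
    - [0,-0.036,0]
    - [0,-0.036,-0.06]
    - [0,-0.036,-0.12]
    - [0,-0.036,-0.2]
    - [0,-0.28,-0.2]
    - [0,-0.28,-0.2]
    - [0,-0.28,-0.2]
    - [0,-0.28,-0.2]
    - [0,-0.28,-0.2]
  twist: [0,0,0,0,0,0,0,0,0,0]
  jaw: [0,0,0,0,0,0,0,0,0,0]

```text
t: 30.62
eef_pos: [394.5, -34.7, 188.3]
tool_rot: [0.734, 0.679, -0.001, 0.001]
force: [1.0, 0.0, 0.7]
gripper_width: -0.3
grasp_force: 0.0
```

Run:
```python
from look import *
t=env.camera("top");c=env.camera("side")
cv2.imwrite("pics/s8.png",np.hstack([cv2.resize(i["img"][r:r+120,k:k+160,::-1],(400,300),interpolation=cv2.INTER_CUBIC) for i,r,k in((c,155,240),(t,165,255))]))
for n,c in(("top",t),("side",c)):
    H,S,V=cv2.split(cv2.cvtColor(c["img"],cv2.COLOR_RGB2HSV));P=cloud(c);d=(R0-P[...,:2])@EX
    ok=(d>-6)&(d<110)&(abs(P[...,1]+45)<150)
    for nn,m in(("tiles",ok&(S<70)&(V<170)&(V>100)&(d<59)),("bar",ok&(S<60)&(V>175))):
        for k in blobs(m,30,4000): r=rect(ray(c,k,26)); print(n,nn,k.mean(0).round(),np.round(B(r[:2]),1),r)
    # brightness dip profile across the row (gaps / seams) along v at two depths
    if n=="top":
        for dd in(20,45):
            vs=np.arange(-120,100,2.);w=np.array([W(dd,v) for v in vs]);p=np.c_[w,np.full(len(w),26.)]@c["view"][:3,:3].T+c["view"][:3,3]
            uv=p@c["mtx"].T;uv=(uv[:,:2]/uv[:,2:]).astype(np.float32)
            g=cv2.remap(c["img"],uv[None,:,0],uv[None,:,1],cv2.INTER_LINEAR)[0];print(dd,list(zip(vs.astype(int).tolist(),(g[:,0].astype(int)-g[:,2]).tolist())))
```

```text
top tiles [348. 195.] [ 28.1 -26.3] [602.9, -69.0, 189.0, 60.2, 85.5]
top bar [340. 212.] [74.3 -8.5] [558.3, -47.5, 262.0, 34.9, 85.2]
20 [(-120, 51), (-118, 47), (-116, 44), (-114, 37), (-112, 28), (-110, 19), (-108, 15), (-106, 13), (-104, 13), (-102, 13), (-100, 13), (-98, 12), (-96, 12), (-94, 13), (-92, 13), (-90, 13), (-88, 13), (-86, 13), (-84, 13), (-82, 13), (-80, 13), (-78, 13), (-76, 13), (-74, 13), (-72, 13), (-70, 13), (-68, 13), (-66, 13), (-64, 13), (-62, 13), (-60, 13), (-58, 13), (-56, 12), (-54, 13), (-52, 12), (-50, 13), (-48, 12), (-46, 12), (-44, 13), (-42, 13), (-40, 13), (-38, 13), (-36, 12), (-34, 12), (-32, 13), (-30, 13), (-28, 13), (-26, 13), (-24, 13), (-22, 13), (-20, 13), (-18, 12), (-16, 12), (-14, 12), (-12, 13), (-10, 13), (-8, 12), (-6, 12), (-4, 13), (-2, 12), (0, 13), (2, 12), (4, 13), (6, 13), (8, 13), (10, 13), (12, 12), (14, 13), (16, 12), (18, 13), (20, 13), (22, 12), (24, 12), (26, 12), (28, 13), (30, 13), (32, 13), (34, 13), (36, 13), (38, 12), (40, 12), (42, 12), (44, 12), (46, 13), (48, 13), (50, 13), (52, 13), (54, 13), (56, 13), (58, 13)
[... 873 characters left out ...]
(0, 14), (2, 14), (4, 14), (6, 13), (8, 13), (10, 13), (12, 13), (14, 13), (16, 13), (18, 13), (20, 13), (22, 12), (24, 12), (26, 13), (28, 13), (30, 13), (32, 13), (34, 13), (36, 13), (38, 13), (40, 13), (42, 13), (44, 13), (46, 14), (48, 14), (50, 14), (52, 13), (54, 13), (56, 13), (58, 13), (60, 13), (62, 16), (64, 23), (66, 35), (68, 50), (70, 62), (72, 68), (74, 70), (76, 70), (78, 70), (80, 70), (82, 70), (84, 70), (86, 70), (88, 70), (90, 70), (92, 70), (94, 70), (96, 70), (98, 70)]
side tiles [320. 196.] [ 28.8 -19.6] [602.7, -62.2, 192.8, 61.2, 86.3]
side bar [303. 223.] [70.8 85.8] [569.3, 46.2, 24.6, 82.4, 0.0]
side bar [354. 189.] [  73.4 -105.6] [551.4, -144.4, 59.6, 20.3, 86.9]
```

View pics/s8.png

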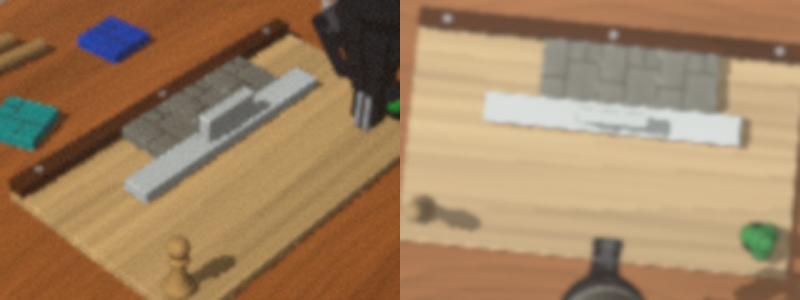

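The final view shows one closed row against the rail: in the row's brightness profile it runs from v = −113 to +67 mm, about 180 mm, with no break. The straightedge is rib up along the front edges (right half, bar (612,118)) and reaches past both ends. The pawn, shrub and look-alikes are where they were. I'm handing it in.

```bash
python3 -c "
from station import env
print(env.sign_off())"
```

```text
the job is handed in; nothing more can be done
None
```

Job handed in after about 31 s of robot time: the three tiles form one closed row against the rail, with the straightedge rib up along the front and spanning all three. The right tile tipped on edge once early on and was laid back flat, right side up.

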